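Load a jar into the locking slide-out tray of a bench warming cabinet

TASK

Put the taller jar into the warming cabinet: draw the cabinet's tray out until it locks, and stand the jar upright inside it beside the shorter jar that is already there. Then press the release paddle on the tray's front down and push the tray fully home. Move the jar aside first if it stands in the tray's way; keep both jars upright, and leave the other things lying around where they are.

Things in the scene. Friction and masses are not known exactly. Their poses are not given: they have to be found in the camera images.
- warmer: low grey sheet-metal cabinet fixed to the table, 240 deep (x) x 252 wide (y) x 112 mm high; a tape roll fixed on its roof at the back (to z 146). Origin on the table under the middle of the front opening; +x points into the cabinet (the tray comes out along -x), +y to the left for one facing it. The tray's front panel stands before the opening: 250 wide, 12 thick, z 12 to 106 mm.
- chassis (a joint): travel of the tray on its slides, m: 0 home, grows as drawn out, hard stop 0.160. Starts 0 to 0.015. Slides with about 2 N plus damping, stays where left. From about 0.11 a spring pawl rides over its catch (a few N more); past 0.149 it snaps up and the tray is locked: play 0.149 to 0.160, no return until the paddle is pressed.
- release (a joint): travel of the release paddle downward, m: 0 up, 0.011 at its stop. Sprung up: 1 N to start, about 5 N at the stop. The locked tray is free while it is pressed more than 0.008; keep it down while starting the push; once the tray is back under 0.140 it stays free. It also dips by itself as the pawl passes the catch on the way out.
- pull_bar (a point): middle of the bar handle on the tray's front: level round bar of 12 mm diameter along the cabinet's y, straight for 76 mm, axis 45 mm in front of the panel, 85 mm above the table, 27 mm below the cabinet roof; 39 mm free between bar and panel, open above and below. Moves with the tray; axes as the cabinet's.
- paddle_top (a point): middle of the top of the black ribbed paddle sticking out of the front panel right of the handle (-y): 36 deep, 40 wide, 6 mm thick, top 80 mm above the table when up. The panel rises 26 mm above it, its face 19 mm behind this point, so a fingertip can press the paddle down and push the panel home in one go. Moves with the tray; axes as the cabinet's.
- tray_floor (a point): point on the tray's inner floor, 22 mm above the table, midway along the back face of the front panel; moves with the tray, axes as the cabinet's. The inside spans x 0 to 201, y -95 to +95 mm from here; side and back walls rise 30 mm over the floor. Locked out, x 0 to about 150 mm of it lies open before the cabinet.
- jar_tall: the taller jar: pale, closed screw-lid jar 72 mm high, 48 mm diameter, with a 50 mm lid over its top 14 mm; 0.14 kg. Origin at the middle of its underside, z up. Starts upright on the table in front of the cabinet, often in the way of the tray.
- jar_short: the shorter jar: same shape but 62 mm high, 48 mm diameter; 0.14 kg, origin at the middle of its underside, z up. Stands loose on the tray's floor, inside the cabinet at first, anywhere across its width, and rides with the tray.
- slag_brown: bystander: rough brown lump about 149 x 140 x 128 mm high on the table left of the cabinet front; origin under its middle.
- clay_block: bystander: grey block of clay 92 x 125 x 57 mm high on the table right of the cabinet front; origin under its middle.
- tin_can: bystander: open tin 75 mm diameter, 100 mm high, on the table right beside the cabinet; origin under its middle.
Mind the look-alikes: they are no part of the job. Of the things that look like the jar_tall, the smallest one is meant.

How it is judged (in metres and radians):
On the way, in this order (a step that is already met when the one before it is completed fails the run):
1. the tray is drawn out until it locks, with the paddle back up (value of joint chassis above 0.146 m and value of joint release below 0.003 m), for 0.2 s.
2. the taller jar stands upright on the floor of the locked tray, let go (all of step 1 and x of jar_tall in the frame of tray_floor between 0.022 and 0.18 m and y of jar_tall in the frame of tray_floor between -0.073 and 0.073 m and z of jar_tall in the frame of tray_floor between -0.006 and 0.008 m and angle between jar_tall's own z axis and vertical below 0.1 rad and contact force between the fingers and jar_tall below 0.2 N), for 0.2 s.
3. the release paddle is pressed and the tray has left its lock (value of joint chassis below 0.13 m).
At the end, for the whole second after the job is handed in: the tray is home (within 6 mm), and both jars stand upright (within 0.1 rad) and at rest on its floor (value of joint chassis below 0.006 m and x of jar_tall in the frame of tray_floor between 0.022 and 0.18 m and y of jar_tall in the frame of tray_floor between -0.073 and 0.073 m and z of jar_tall in the frame of tray_floor between -0.006 and 0.008 m and angle between each of jar_tall, jar_short's own z axis and vertical below 0.1 rad and x of jar_short in the frame of tray_floor between 0.022 and 0.18 m and y of jar_short in the frame of tray_floor between -0.073 and 0.073 m and z of jar_short in the frame of tray_floor between -0.006 and 0.008 m and linear speed of each of jar_tall, jar_short below 0.01 m/s); the robot touches nothing.
It fails at once if a jar is tipped over (angle between any of jar_tall, jar_short's own z axis and vertical above 0.45 rad).
It fails at once if one of the other things (slag lump, clay block or tin) is displaced by more than 25 mm (distance of any of slag_brown, clay_block, tin_can from where it was at the start of the episode above 0.025 m).
It also fails if it takes over 70 s, if anything falls off the work surface, if the arm or the gripper's body presses on something with over 40 N, if the wrist force passes 120 N, or if a joint passes its speed limit or range.

ROBOT

A 6-joint arm with a two-finger parallel gripper is mounted at the origin on a cart in front of the work surface, level with it; the furniture and walls round the work are solid. World frame = base frame: x ahead of the robot, y to its left, z up, the work surface at z = 0. Lengths are in mm, angles in rad, forces in N, time in s.
With the tool pointing down it reaches from about 350 to 975 mm from the base axis. Payload 7.1 kg.
Tool frame: the origin (TCP) lies at the very end of the fingers, on their centre line; the grasp point (between the pads) lies 19 mm behind it (ctrl.grip_depth is the distance from the TCP to the grasp point, in mm); x points along the fingers, z is the direction in which the jaws open and shut, and the axes are right-handed (so a half turn about x gives the same grasp; the last joint's range is limited). The gripper opens to 88 mm and grips with 3 to 60 N. Pads are 20 mm wide; open, the fingers measure 115 mm over their backs; the gripper's body (75 mm by 178 mm) begins 61 mm behind the grasp point.
Start: joints at [-1.149, 0.423, 1.63, -0, 1.089, -0.019], TCP at [266.679, -565.232, 222.675] pointing down, gripper open.
Joint ranges: [-3, 3], [-0.9, 2.11], [0.09, 2.58], [-1.31, 4.45], [0.11, 2.69], [-2.54, 2.54]. Speed limits (rad/s): [2.39, 2.39, 3.01, 3.14, 3.14, 3.14].

INTERFACE

Orientations are given as a rotation vector (axis times angle).
In Python, from workcell import ctrl gives the robot as it stands. The module is installed in compiled form; this text tells all that it offers.
- The arm moves only by the tool send_rows, never from a script. Its argument "rows" is a list of rows, each a list of 4 numbers: the shift along the tool's x, y, z in mm, then the turn about the tool's x in rad. In form: [[x, y, z, turn], ...]. A call has 1 to 10 rows; each row shifts and turns the pose as measured when the row begins, along the tool's axes as they then stand; what a row does not reach is not made up. A row lasts 1/12 s, in which the tool goes at most 41.7 mm and 7.16 degrees, less where a joint would pass 70% of its speed; a pose out of reach is approached as far as the arm can. A call with a gripper value outside its range is refused whole. "fingers" is the opening, from 0 (shut) to 1 (fully open), set as the call begins (left out, the last holds). The fingers move at their own pace and stop on an object; the grip force is fixed at half the most. Time passes only in rows, so rows that do not move let the fingers close. It gives the time, the measured TCP pose, the force and the opening at its end, in the units of the state.
- ctrl.get_obs(): the state, without advancing time (a new reading comes with each control period).
- ctrl.get_image(name): name is "scene" or "top" or "wrist"; returns a dict with "img" (400x640x3 uint8, red, green, blue), "depth" (400x640 float32, mm along the optical axis (not along the pixel's ray), 0 where there is no reading), "mtx" (3x3 intrinsics, pixels), "world_from_camera" (4x4, takes a point from camera to world coordinates). Camera axes: x right, y down, z forward; pixel columns grow to the right and rows downward; lengths in mm; the calibration is good to about 2 mm. The wrist camera is an equidistant fisheye: a pixel r from the principal point sees the ray r / f radians off the axis. A picture is of the moment at which its call begins.
- ctrl.close_job(): hands the job in, once; it reports no verdict.
The state is a dict: "t": time; "qpos": joint angles; "qvel": joint speeds; "joint_torque": joint torques, N m; "ee_pos": TCP position; "orientation": TCP orientation; "ft_force": force on the tool from outside, world axes, zero at the start; "moment": the same for the moment, N m; "width": finger opening in mm.
Only numpy, scipy, OpenCV 4.12 (cv2) and the standard library are available. Lean on these libraries where they do the work, as an engineer would, in place of code of your own. Each camera call takes 0.05 s, during which the arm holds its last target.

## Working session

There is one attempt and no reset: what is moved stays moved. The work goes in short steps, Python scripts to look and compute and a tool call to move; the robot and the scene stay as the last step left them, time stands still between calls to the robot, and variables do not carry over. Pictures are saved under pics/ and viewed, and the job is handed in when it is done.

Besides the shell and the picture viewer there is one more tool, called after ">>>" in YAML: its name, and indented under it one key for each argument. send_rows: Moves the arm, as the interface text tells. Its arguments: {"type":"object","properties":{"rows":{"type":"array"},"fingers":{"type":"number"}},"required":["rows"]}

```bash
mkdir -p pics
cat > h.py <<'E'
import numpy as np, cv2
from workcell import ctrl
def snap(n,tag):
    d=ctrl.get_image(n); cv2.imwrite(f'pics/{tag}.png',cv2.cvtColor(d['img'],cv2.COLOR_RGB2BGR)); np.savez(f'{tag}.npz',**d); return d
def ray(d,u,v):
    K=d['mtx'];T=d['world_from_camera'];r=T[:3,:3]@np.array([(u-K[0,2])/K[0,0],(v-K[1,2])/K[1,1],1.]);return T[:3,3],r
def onz(d,u,v,z):
    o,r=ray(d,u,v);return o+r*(z-o[2])/r[2]
def dep(d,u,v):
    o,r=ray(d,u,v);return o+r*d['depth'][int(v),int(u)]
E
python3 - <<'E'
from h import *
print(ctrl.get_obs())
for n in('scene','top','wrist'):
    d=snap(n,n+'0');print(n,d['mtx'].round(1).tolist(),d['world_from_camera'].round(3).tolist())
E
```

```text
{'t': 0.0, 'qpos': array([-1.14899664e+00,  4.23805010e-01,  1.63069684e+00,  1.19733840e-05,
        1.08861356e+00, -1.90129921e-02]), 'qvel': array([-0.00201754,  0.00176547,  0.00078593,  0.00106737, -0.00056507,
        0.00207246]), 'joint_torque': array([ 2.45577894e-04, -5.44630086e+01, -2.73660940e+01,  6.44019339e-02,
        2.28225742e-02, -1.12411969e-04]), 'ee_pos': array([ 266.4593084 , -564.72911661,  221.92139098]), 'orientation': array([ 0.87953054,  1.38736631, -0.87813788]), 'ft_force': array([-0.06646905,  0.23319359,  0.01111442]), 'moment': array([-0.03983878, -0.04745776, -0.01835417]), 'width': 87.83923701128343}
scene [[435.0, 0.0, 317.4], [0.0, 435.0, 197.4], [0.0, 0.0, 1.0]] [[-0.521, -0.463, 0.717, -387.88], [-0.853, 0.289, -0.434, 650.611], [-0.006, -0.838, -0.546, 814.52], [0.0, 0.0, 0.0, 1.0]]
top [[393.5, 0.0, 326.1], [0.0, 393.5, 202.6], [0.0, 0.0, 1.0]] [[0.024, -0.996, 0.089, 443.472], [-1.0, -0.025, -0.007, 77.515], [0.009, -0.088, -0.996, 1266.397], [0.0, 0.0, 0.0, 1.0]]
wrist [[309.7, 0.0, 320.2], [0.0, 309.7, 196.6], [0.0, 0.0, 1.0]] [[0.428, -0.868, -0.253, 336.553], [-0.904, -0.411, -0.118, -531.891], [-0.001, 0.279, -0.96, 385.008], [0.0, 0.0, 0.0, 1.0]]
```

View pics/scene0.png

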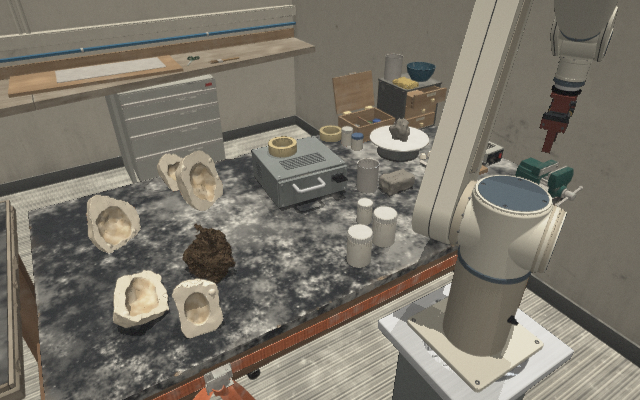

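View pics/top0.png

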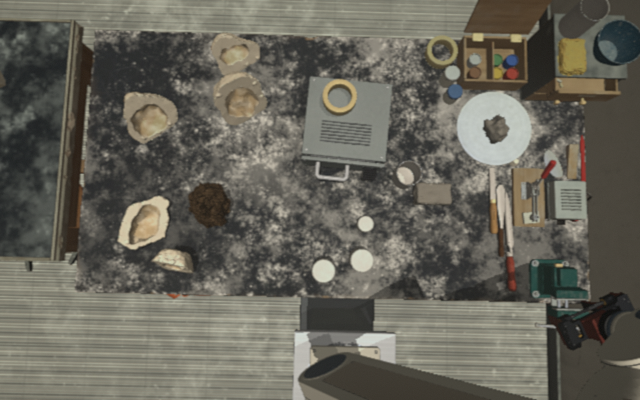

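View pics/wrist0.png

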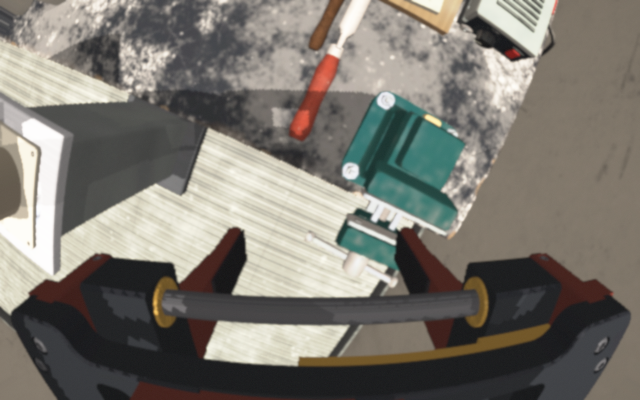

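The scene and top views show the cabinet with its handle at top px (333,172) and the paddle to its right. There are three white jars in front at (365,224), (323,270) and (361,260), and the smallest is the one at (365,224). The lump is at (210,204), the tin at (405,174) and the clay at (434,193). Next I measure these.

Run:
```python
from h import *
d=dict(np.load('top0.npz'));s=dict(np.load('scene0.npz'))
hsv=cv2.cvtColor(d['img'],cv2.COLOR_RGB2HSV)
m=((hsv[...,1]<60)&(hsv[...,2]>190)).astype(np.uint8);m[:205]=0;m[290:]=0;m[:,:300]=0;m[:,390:]=0
n,l,st,c=cv2.connectedComponentsWithStats(m)
for i in range(1,n):
    if st[i,4]>60:
        z=np.median(d['depth'][l==i]);p=dep(d,*c[i]);print(c[i],st[i],p.round(1), onz(d,*c[i],72).round(1), 'diam',np.sqrt(st[i,4]*4/np.pi)*z/393.5)
for u,v in [(312,85),(384,90),(311,150),(380,155),(345,100),(333,175),(320,172),(346,172),(405,174),(434,193),(210,204),(360,165),(365,168),(370,170)]:
    print(u,v,dep(d,u,v).round(1))
x0=280;cv2.imwrite('pics/topz.png',cv2.resize(cv2.cvtColor(d['img'],cv2.COLOR_RGB2BGR)[70:290,280:470],None,fx=4,fy=4,interpolation=cv2.INTER_CUBIC)[:600])
cv2.imwrite('pics/scz.png',cv2.resize(cv2.cvtColor(s['img'],cv2.COLOR_RGB2BGR)[130:280,240:430],None,fx=4,fy=4,interpolation=cv2.INTER_CUBIC))
```

```text
[365.33548387 223.39354839] [359 217  14  14 155] [489.3 -51.4  71.4] [489.3 -51.3  72. ] diam 42.64573421104713
[361.73184358 260.11731844] [352 250  21  21 358] [380.  -39.5  98.1] [378.6 -42.2  72. ] diam 62.66686241879871
[323.10684932 270.70958904] [313 260  21  22 365] [346.6  73.4 100.2] [344.3  73.3  72. ] diam 63.06711406409762
312 85 [901.8 120.9 112.6]
384 90 [893.1 -97.4 110.5]
311 150 [701.5 118.3 115.6]
380 155 [692.4 -87.4 112.8]
345 100 [857.5  20.3 113.9]
333 175 [645.8  48.7   5.6]
320 172 [655.6  91.1  -0.7]
346 172 [642.1  11.7  92. ]
405 174 [ 6.562e+02 -1.860e+02 -6.000e-01]
434 193 [ 590.1 -266.4   50. ]
210 204 [534.  412.9 103.3]
360 165 [663.3 -29.6  99. ]
365 168 [657.6 -46.6  81.9]
370 170 [652.  -62.   81.3]
```

View pics/topz.png

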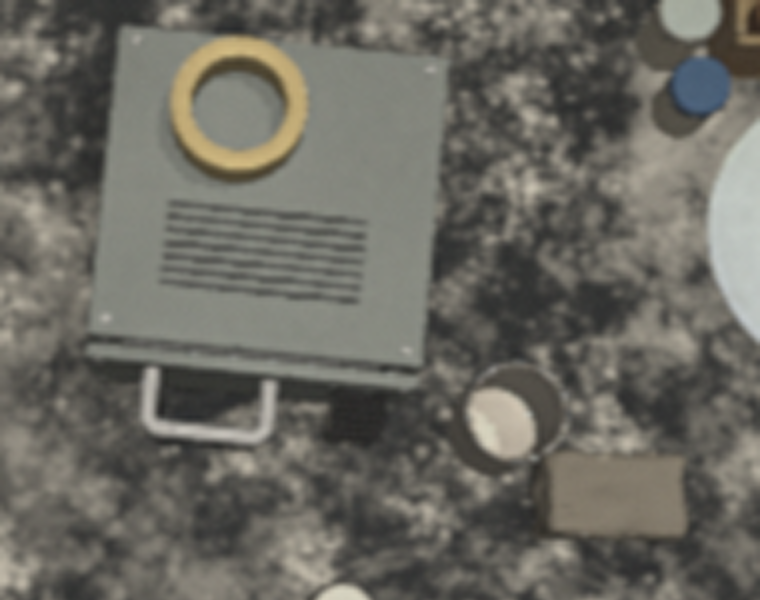

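View pics/scz.png

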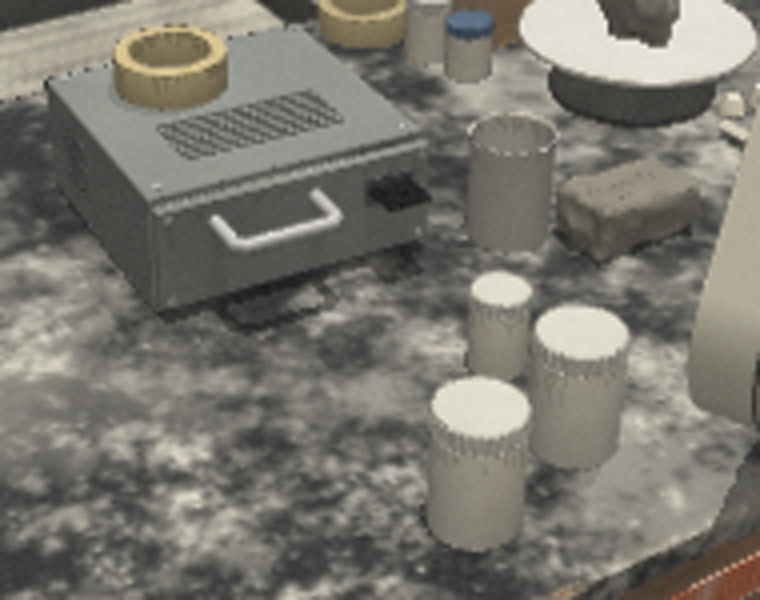

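Run:
```python
from h import *
d=dict(np.load('top0.npz'));s=dict(np.load('scene0.npz'))
f=lambda a,b,z:onz(d,280+(a+.5)/4-.5,70+(b+.5)/4-.5,z).round(1)
for n,a,b,z in [('bl',122,28,112),('br',446,60,112),('fl',90,332,112),('fr',422,366,112),('panL front',87,355,106),('panR front',418,388,106),('barL',151,432,85),('barR',265,439,85),('padL',330,440,80),('padR',378,443,80),('tapec',240,106,140)]: print(n,f(a,b,z))
g=lambda a,b,z:onz(s,240+(a+.5)/4-.5,130+(b+.5)/4-.5,z).round(1)
for n,a,b,z in [('fl roof',155,205,112),('fr roof',428,143,112),('barL',237,243,85),('barR',332,218,85),('pad front L',380,203,80),('pad FR',430,195,80),('jartop',500,289,72)]: print('s',n,g(a,b,z))
```

```text
bl [928.  127.4 112. ]
br [ 909.9 -118.6  112. ]
fl [693.6 144.6 112. ]
fr [ 674.5 -103.1  112. ]
panL front [677.4 146.7 106. ]
panR front [ 658.9 -101.2  106. ]
barL [623.8  97.7  85. ]
barR [620.7  11.2  85. ]
padL [621.9 -38.6  80. ]
padR [620.6 -75.2  80. ]
tapec [859.4  37.7 140. ]
s fl roof [680.2 146.7 112. ]
s fr roof [649.4 -92.4 112. ]
s barL [635.   99.1  85. ]
s barR [627.5  15.5  85. ]
s pad front L [633.7 -34.8  80. ]
s pad FR [622.6 -77.   80. ]
s jartop [488.4 -49.8  72. ]
```

```bash
cat >> h.py <<'E'
from scipy.spatial.transform import Rotation as Ro
def R(): return Ro.from_rotvec(ctrl.get_obs()['orientation']).as_matrix()
def plan(p,yaw=None):
    """yaw: desired direction (rad) of jaw axis in world xy (mod pi)"""
    o=ctrl.get_obs();M=R();dp=np.array(p)-o['ee_pos'];th=np.arctan2(M[1,2],M[0,2])
    print('t',round(o['t'],2),'pos',o['ee_pos'].round(1),'w',round(o['width'],1),'F',o['ft_force'].round(1),'q1,q6',o['qpos'][[0,5]].round(2),'jawyaw',th.round(3),'tilt',M[:,0].round(3))
    if yaw is not None:
        e=(yaw-th+np.pi/2)%np.pi-np.pi/2; s=-e # x points down: turn about +x is negative yaw
        print('turn',round(s,3),'alt',round(s-np.sign(s)*np.pi,3))
        M=M@Ro.from_euler('x',s).as_matrix()
    print('shift (after turn) tool',(M.T@dp).round(1))
E
python3 - <<'E'
from h import *
plan([489,-51,222],-0.074)
E
```

```text
t 0.15 pos [ 266.5 -564.9  222.1] w 88.2 F [-0.5 -0.7 -0.4] q1,q6 [-1.15 -0.02] jawyaw -1.13 tilt [-0.001  0.001 -1.   ]
turn -1.056 alt 2.086
shift (after turn) tool [5.000e-01 5.289e+02 1.839e+02]
```

>>> send_rows:
  rows:
    - [0,0,0,-0.12]
    - [0,0,0,-0.12]
    - [0,0,0,-0.12]
    - [0,0,0,-0.12]
    - [0,0,0,-0.12]
    - [0,0,0,-0.12]
    - [0,0,0,-0.12]
    - [0,0,0,-0.12]
    - [0,0,0,-0.1]
  fingers: 1

```text
t: 0.9
ee_pos: [265.7, -562.8, 218.9]
orientation: [0.027, 1.574, -0.017]
ft_force: [0.3, -0.1, -0.3]
width: 88.0
```

>>> send_rows:
  rows:
    - [0,39,13,0]
    - [0,39,13,0]
    - [0,39,13,0]
    - [0,39,13,0]
    - [0,39,13,0]
    - [0,39,13,0]
    - [0,39,13,0]
    - [0,39,13,0]
    - [0,39,13,0]
    - [0,39,13,0]

```text
t: 1.73
ee_pos: [403.3, -174.0, 218.1]
orientation: [0.03, 1.574, -0.022]
ft_force: [0.6, -0.7, -0.4]
width: 87.4
```

Run:
```python
from h import *
plan([489,-51,222],-0.074)
```

```text
t 1.73 pos [ 403.3 -174.   218.1] w 87.4 F [ 0.6 -0.7 -0.4] q1,q6 [-0.44 -0.41] jawyaw -0.033 tilt [-0.003  0.005 -1.   ]
turn 0.041 alt -3.101
shift (after turn) tool [ -3.6 129.   76.3]
```

>>> send_rows:
  rows:
    - [0,0,0,0.04]
    - [0,33,19,0]
    - [0,33,19,0]
    - [0,33,19,0]
    - [0,30,19,0]
    - [0,0,0,0]
    - [0,0,0,0]

```text
t: 2.32
ee_pos: [491.6, -37.8, 218.6]
orientation: [0.057, 1.573, -0.048]
ft_force: [0.5, 0.4, 0.6]
width: 87.8
```

Run:
```python
from h import *
plan([489,-51,44],-0.074)
d=snap('top','top1');snap('wrist','wrist1')
```

```text
t 2.32 pos [491.6 -37.8 218.6] w 87.8 F [0.5 0.4 0.6] q1,q6 [-0.1  -0.04] jawyaw -0.067 tilt [-0.002  0.006 -1.   ]
turn 0.007 alt -3.135
shift (after turn) tool [174.5 -14.4  -1.1]
```

View pics/wrist1.png

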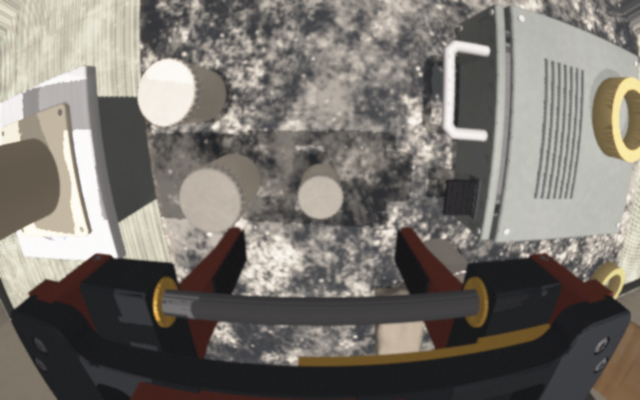

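The wrist view has the small jar's lid at (320,197), between the big jars on the left and the cabinet on the right, with the handle bar at (450,92). I check these against a fisheye ray.

```bash
cat >> h.py <<'E'
def wray(d,u,v,z):
    K=d['mtx'];T=d['world_from_camera'];x=u-K[0,2];y=v-K[1,2];r=np.hypot(x,y)+1e-9;th=r/K[0,0]
    q=T[:3,:3]@np.array([np.sin(th)*x/r,np.sin(th)*y/r,np.cos(th)]);o=T[:3,3];return o+q*(z-o[2])/q[2]
E
python3 - <<'E'
from h import *
d=dict(np.load('wrist1.npz'))
for n,u,v,z in [('jar',320,197,72),('bar',449,62,85),('bar',449,116,85),('panelL top front',496,12,106),('panelR',488,238,106),('pad fl',446,180,80),('pad fr',446,213,80)]: print(n,wray(d,u,v,z).round(1))
E
```

```text
jar [490.9 -50.7  72. ]
bar [628.8  84.1  85. ]
bar [626.1  28.8  85. ]
panelL top front [678.7 137.8 106. ]
panelR [669.7 -99.  106. ]
pad fl [625.2 -38.6  80. ]
pad fr [627.  -75.6  80. ]
```

>>> send_rows:
  rows:
    - [0,-7,0,0]
    - [0,-6,0,0]
    - [20,0,0,0]
    - [25,0,0,0]
    - [25,0,0,0]
    - [20,0,0,0]
    - [0,0,0,0]
    - [0,0,0,0]

```text
t: 3.08
ee_pos: [487.0, -63.8, 127.8]
orientation: [0.068, 1.569, -0.062]
ft_force: [0.5, -0.3, -0.2]
width: 87.9
```

Run:
```python
from h import *
plan([489,-51,44],-0.074)
```

```text
t 3.08 pos [487.  -63.8 127.8] w 87.9 F [ 0.5 -0.3 -0.2] q1,q6 [-0.16 -0.08] jawyaw -0.083 tilt [ 0.001  0.004 -1.   ]
turn -0.009 alt 3.133
shift (after turn) tool [83.8 12.5  1. ]
```

>>> send_rows:
  rows:
    - [0,6,1,0]
    - [0,0,0,0]
    - [0,0,0,0]

```text
t: 3.33
ee_pos: [489.2, -59.5, 130.3]
orientation: [0.07, 1.566, -0.065]
ft_force: [-0.1, -0.7, 0.3]
width: 88.1
```

Run:
```python
from h import *
plan([490,-51,44],-0.074)
```

```text
t 3.33 pos [489.2 -59.5 130.3] w 88.1 F [-0.1 -0.7  0.3] q1,q6 [-0.15 -0.07] jawyaw -0.086 tilt [ 0.004  0.004 -1.   ]
turn -0.012 alt 3.13
shift (after turn) tool [86.3  8.3 -0.1]
```

>>> send_rows:
  rows:
    - [0,9,0,0]
    - [20,1,0,0]
    - [20,0,0,0]
    - [20,0,0,0]
    - [12,0,0,0]
    - [5,0,0,0]
    - [0,0,0,0]
    - [0,0,0,0]

```text
t: 4.0
ee_pos: [498.1, -45.5, 58.3]
orientation: [0.068, 1.55, -0.063]
ft_force: [-0.3, 1.0, -0.7]
width: 88.2
```

Run:
```python
from h import *
plan([490,-51,44],-0.074)
```

```text
t 4.0 pos [498.1 -45.5  58.3] w 88.2 F [-0.3  1.  -0.7] q1,q6 [-0.12 -0.04] jawyaw -0.084 tilt [ 0.02   0.002 -1.   ]
turn -0.01 alt 3.132
shift (after turn) tool [14.1 -6.2 -7.9]
```

>>> send_rows:
  rows:
    - [5,-3,-4,0]
    - [5,-2,-3,0]
    - [3,0,0,0]
    - [0,0,0,0]
    - [0,0,0,0]

```text
t: 4.42
ee_pos: [492.1, -50.2, 46.8]
orientation: [0.067, 1.545, -0.063]
ft_force: [-0.4, 0.2, -0.1]
width: 88.0
```

Run:
```python
from h import *
plan([490,-51,44],-0.074)
```

```text
t 4.42 pos [492.1 -50.2  46.8] w 88.0 F [-0.4  0.2 -0.1] q1,q6 [-0.13 -0.05] jawyaw -0.084 tilt [ 0.025  0.002 -1.   ]
turn -0.01 alt 3.132
shift (after turn) tool [ 2.8 -1.  -2.1]
```

>>> send_rows:
  rows:
    - [1,0,-1,0]
    - [0,0,0,0]
    - [0,0,0,0]
    - [0,0,0,0]
    - [0,0,0,0]
    - [0,0,0,0]
    - [0,0,0,0]
    - [0,0,0,0]
  fingers: 0

```text
t: 5.08
ee_pos: [491.6, -50.3, 46.3]
orientation: [0.068, 1.544, -0.064]
ft_force: [0.5, -0.5, -0.7]
width: 48.6
```

>>> send_rows:
  rows:
    - [-5,0,0,0]
    - [-10,0,0,0]
    - [-15,0,0,0]
    - [-15,0,0,0]
    - [0,0,0,0]
    - [0,0,0,0]

```text
t: 5.58
ee_pos: [489.6, -50.2, 94.8]
orientation: [0.068, 1.545, -0.064]
ft_force: [0.2, -0.0, -1.4]
width: 48.0
```

Run:
```python
from h import *
plan([490,230,100],-0.074)
snap('wrist','wrist2')
```

```text
t 5.58 pos [489.6 -50.2  94.8] w 48.0 F [ 0.2 -0.  -1.4] q1,q6 [-0.13 -0.05] jawyaw -0.084 tilt [ 0.025  0.002 -1.   ]
turn -0.01 alt 3.132
shift (after turn) tool [ -4.8 279.5 -20.2]
```

View pics/wrist2.png

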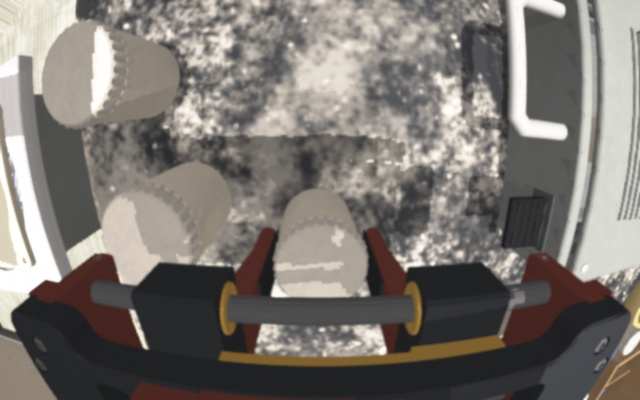

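The jar is held: the opening is 48 mm, the wrist reads the jar's weight at -1.4 N, and the picture shows it between the fingers at (320,245). Next I carry it aside to the left.

>>> send_rows:
  rows:
    - [0,12,-1,0]
    - [0,25,-2,0]
    - [0,30,-2,0]
    - [0,30,-2,0]
    - [0,30,-2,0]
    - [0,30,-2,0]
    - [0,30,-2,0]
    - [0,30,-2,0]
    - [0,25,-2,0]
    - [0,15,0,0]

```text
t: 6.47
ee_pos: [492.4, 214.6, 89.2]
orientation: [0.072, 1.551, -0.072]
ft_force: [0.6, 0.2, -1.4]
width: 47.7
```

>>> send_rows:
  rows:
    - [0,8,0,0]
    - [0,0,0,0]
    - [5,0,0,0]
    - [10,0,0,0]
    - [10,0,0,0]
    - [5,0,0,0]
    - [0,0,0,0]
    - [0,0,0,0]

```text
t: 7.13
ee_pos: [491.4, 220.9, 52.4]
orientation: [0.069, 1.556, -0.074]
ft_force: [-0.1, -1.0, -1.1]
width: 48.2
```

Run:
```python
from h import *
plan([490,230,46.3],-0.074)
```

```text
t 7.13 pos [491.4 220.9  52.4] w 48.2 F [-0.1 -1.  -1.1] q1,q6 [0.41 0.51] jawyaw -0.092 tilt [ 0.013 -0.004 -1.   ]
turn -0.018 alt 3.124
shift (after turn) tool [ 6.1  8.9 -2.2]
```

>>> send_rows:
  rows:
    - [3,0,0,0]
    - [2,0,0,0]
    - [1,0,0,0]
    - [0,0,0,0]
    - [0,0,0,0]

```text
t: 7.55
ee_pos: [492.1, 220.0, 46.8]
orientation: [0.071, 1.556, -0.075]
ft_force: [0.3, -0.3, -0.9]
width: 48.2
```

Run:
```python
from h import *
plan([490,230,46.3],-0.074)
```

```text
t 7.55 pos [492.1 220.   46.8] w 48.2 F [ 0.3 -0.3 -0.9] q1,q6 [0.4  0.51] jawyaw -0.093 tilt [ 0.014 -0.003 -1.   ]
turn -0.019 alt 3.122
shift (after turn) tool [ 0.4  9.8 -2.8]
```

Open, then rise.

>>> send_rows:
  rows:
    - [0.5,0,0,0]
    - [0,0,0,0]
    - [0,0,0,0]
    - [0,0,0,0]
    - [0,0,0,0]
    - [0,0,0,0]
  fingers: 1

```text
t: 8.05
ee_pos: [493.1, 220.6, 47.1]
orientation: [0.072, 1.553, -0.074]
ft_force: [0.5, -0.4, 0.2]
width: 84.4
```

>>> send_rows:
  rows:
    - [-10,0,0,0]
    - [-20,0,0,0]
    - [-20,0,0,0]
    - [-20,0,0,0]
    - [-20,0,0,0]
    - [-10,0,0,0]
    - [-10,0,0,0]
    - [0,0,0,0]
    - [0,0,0,0]

```text
t: 8.8
ee_pos: [490.4, 220.6, 165.0]
orientation: [0.071, 1.554, -0.074]
ft_force: [0.8, 0.4, -0.6]
width: 88.0
```

Run:
```python
from h import *
plan([626,55,150],-0.074)
d=snap('wrist','wrist3');snap('scene','scene3')
```

```text
t 8.8 pos [490.4 220.6 165. ] w 88.0 F [ 0.8  0.4 -0.6] q1,q6 [0.41 0.51] jawyaw -0.093 tilt [ 0.015 -0.003 -1.   ]
turn -0.019 alt 3.123
shift (after turn) tool [  17.4 -155.1  147.2]
```

View pics/wrist3.png

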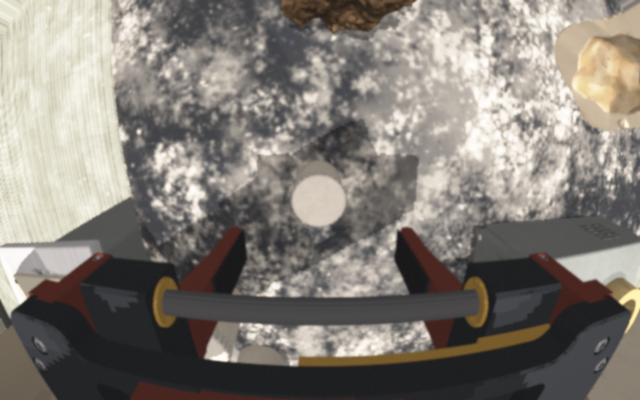

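View pics/scene3.png

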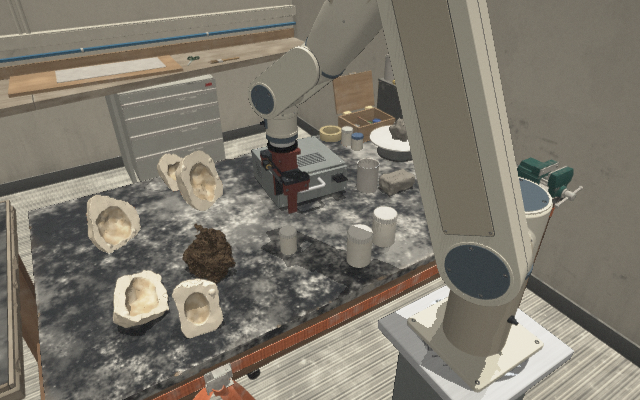

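The jar stands upright aside, at wrist px (319,199) and scene px (288,240), and nothing else was disturbed. Next, over to the handle with the fingers partly open.

>>> send_rows:
  rows:
    - [0,0,10,0.02]
    - [0,-20,20,0]
    - [0,-25,24,0]
    - [0,-25,24,0]
    - [0,-25,24,0]
    - [0,-20,20,0]
    - [0,-12,10,0]
    - [0,0,0,0]
    - [0,0,0,0]
  fingers: 0.48

```text
t: 9.65
ee_pos: [612.5, 71.0, 155.9]
orientation: [0.089, 1.567, -0.099]
ft_force: [0.0, 0.1, 0.8]
width: 42.2
```

Run:
```python
from h import *
plan([626,55,150],-0.074)
d=snap('wrist','wrist4')
```

```text
t 9.65 pos [612.5  71.  155.9] w 42.2 F [0.  0.1 0.8] q1,q6 [0.1  0.22] jawyaw -0.119 tilt [ 0.001 -0.006 -1.   ]
turn -0.045 alt 3.096
shift (after turn) tool [  6.  -14.9  14.6]
```

View pics/wrist4.png

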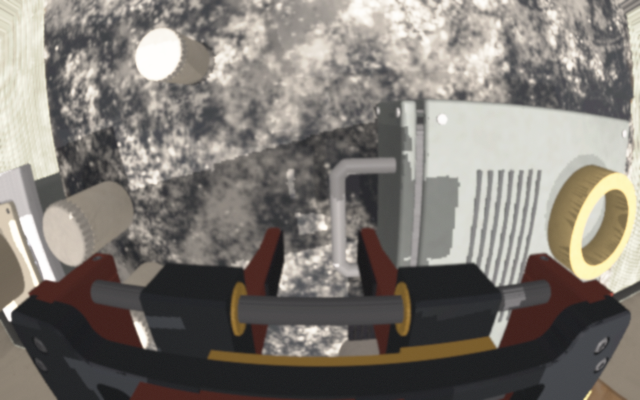

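The wrist view now has the bar running from (337,170) to (343,270), and it should come midway between the fingers at column 320.

Run:
```python
from h import *
d=dict(np.load('wrist4.npz'))
for n,u,v,z in [('bar',338,175,85),('bar',340,210,85),('bar',341.5,240,85),('bar end outer',345,272,85),('barL outer',338,158,85),('paneltop front',400,130,106),('paneltop front',402,230,106)]: print(n,wray(d,u,v,z).round(1))
```

```text
bar [630.1  95.   85. ]
bar [628.7  66.4  85. ]
bar [627.4  40.1  85. ]
bar end outer [627.7   9.   85. ]
barL outer [631.5 108.3  85. ]
paneltop front [676.1 127.1 106. ]
paneltop front [673.8  51.9 106. ]
```

>>> send_rows:
  rows:
    - [0,0,0,-0.045]
    - [0,-7,7,0]
    - [0,-6,6,0]
    - [0,0,0,0]
    - [0,0,0,0]

```text
t: 10.12
ee_pos: [623.0, 59.4, 154.0]
orientation: [0.052, 1.573, -0.062]
ft_force: [-0.8, 0.3, -0.8]
width: 42.1
```

Run:
```python
from h import *
plan([627,55,66],-0.074)
```

```text
t 10.12 pos [623.   59.4 154. ] w 42.1 F [-0.8  0.3 -0.8] q1,q6 [0.08 0.16] jawyaw -0.072 tilt [-0.003 -0.006 -1.   ]
turn 0.002 alt -3.14
shift (after turn) tool [88.  -3.5  4.6]
```

>>> send_rows:
  rows:
    - [8,-1,3,0]
    - [15,0,0,0]
    - [15,0,0,0]
    - [8,0,0,0]
    - [0,0,0,0]
    - [0,0,0,0]

```text
t: 10.62
ee_pos: [626.6, 58.9, 105.4]
orientation: [0.053, 1.571, -0.062]
ft_force: [-0.2, -0.2, 0.9]
width: 41.8
```

Run:
```python
from h import *
plan([628,57,66],-0.074)
```

```text
t 10.62 pos [626.6  58.9 105.4] w 41.8 F [-0.2 -0.2  0.9] q1,q6 [0.08 0.16] jawyaw -0.073 tilt [-0.001 -0.006 -1.   ]
turn 0.001 alt -3.141
shift (after turn) tool [39.4 -1.5  1.6]
```

>>> send_rows:
  rows:
    - [8,-1,1,0]
    - [12,0,0,0]
    - [12,0,0,0]
    - [5,0,0,0]
    - [0,0,0,0]
    - [0,0,0,0]

```text
t: 11.12
ee_pos: [628.3, 57.7, 65.5]
orientation: [0.053, 1.57, -0.062]
ft_force: [0.4, -0.1, 0.2]
width: 42.3
```

Run:
```python
from h import *
plan([628,57,66],-0.074)
snap('wrist','wrist5')
```

```text
t 11.12 pos [628.3  57.7  65.5] w 42.3 F [ 0.4 -0.1  0.2] q1,q6 [0.08 0.15] jawyaw -0.073 tilt [ 0.    -0.006 -1.   ]
turn 0.001 alt -3.141
shift (after turn) tool [-0.5 -0.7 -0.2]
```

View pics/wrist5.png

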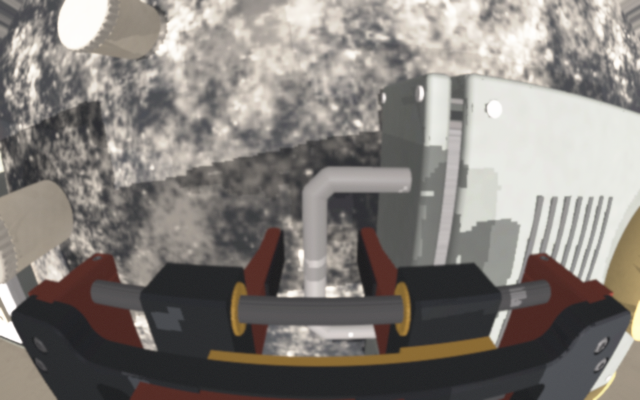

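The bar at column 317 lies between the fingers at columns 275 and 370. I close on it and pull.

>>> send_rows:
  rows:
    - [0,0,0,0]
    - [0,0,0,0]
    - [0,0,0,0]
    - [0,0,0,0]
    - [0,0,0,0]
    - [0,0,0,0]
  fingers: 0

```text
t: 11.67
ee_pos: [628.4, 57.8, 66.8]
orientation: [0.053, 1.569, -0.062]
ft_force: [1.5, -0.3, -3.5]
width: 11.3
```

>>> send_rows:
  rows:
    - [0,0,-4,0]
    - [0,0,-8,0]
    - [0,0,-10,0]
    - [0,0,-10,0]
    - [0,0,-10,0]
    - [0,0,-10,0]
    - [0,0,-10,0]
    - [0,0,-10,0]

```text
t: 12.33
ee_pos: [553.3, 63.6, 66.8]
orientation: [0.054, 1.561, -0.062]
ft_force: [3.0, 0.2, -4.3]
width: 11.1
```

Run:
```python
from h import *
plan([628-155,57+11.5,66],-0.074)
```

```text
t 12.33 pos [553.3  63.6  66.8] w 11.1 F [ 3.   0.2 -4.3] q1,q6 [0.1  0.18] jawyaw -0.074 tilt [ 0.009 -0.005 -1.   ]
turn 0.0 alt -3.141
shift (after turn) tool [  0.1  -1.1 -80.4]
```

>>> send_rows:
  rows:
    - [0,0,-10,0]
    - [0,0,-10,0]
    - [0,0,-10,0]
    - [0,0,-10,0]
    - [0,0,-8,0]
    - [0,0,-8,0]
    - [0,0,-6,0]

```text
t: 12.92
ee_pos: [492.3, 68.4, 66.9]
orientation: [0.053, 1.54, -0.059]
ft_force: [14.7, -4.3, -22.4]
width: 11.1
```

Run:
```python
from h import *
plan([628-155,57+11.5,66],-0.074)
```

```text
t 12.92 pos [492.3  68.4  66.9] w 11.1 F [ 14.7  -4.3 -22.4] q1,q6 [0.12 0.2 ] jawyaw -0.072 tilt [ 0.03  -0.005 -1.   ]
turn 0.002 alt -3.139
shift (after turn) tool [  0.3  -1.4 -19.3]
```

>>> send_rows:
  rows:
    - [1,0,-8,0]
    - [1,0,-8,0]
    - [1,0,-6,0]
    - [0,0,-4,0]
    - [0,0,-2,0]

```text
t: 13.33
ee_pos: [487.3, 68.9, 66.9]
orientation: [0.052, 1.487, -0.055]
ft_force: [9.8, 0.3, -18.7]
width: 11.1
```

Run:
```python
from h import *
plan([628-155,57+11.5,66],-0.074)
```

```text
t 13.33 pos [487.3  68.9  66.9] w 11.1 F [  9.8   0.3 -18.7] q1,q6 [0.13 0.22] jawyaw -0.069 tilt [ 0.083 -0.004 -0.997]
turn 0.005 alt -3.137
shift (after turn) tool [ -0.3  -1.5 -14.3]
```

>>> send_rows:
  rows:
    - [0,0,-12,0]
    - [0,0,-12,0]
    - [0,0,0,0]

```text
t: 13.58
ee_pos: [471.8, 70.4, 67.4]
orientation: [0.054, 1.466, -0.053]
ft_force: [0.2, 2.5, -20.8]
width: 11.5
```

Run:
```python
from h import *
plan([628-155,57+11.5,66],-0.074)
snap('wrist','wrist6');snap('scene','scene6')
```

```text
t 13.58 pos [471.8  70.4  67.4] w 11.5 F [  0.2   2.5 -20.8] q1,q6 [0.13 0.23] jawyaw -0.069 tilt [ 0.104 -0.003 -0.995]
turn 0.005 alt -3.137
shift (after turn) tool [ 1.5 -1.9  1.2]
```

View pics/wrist6.png

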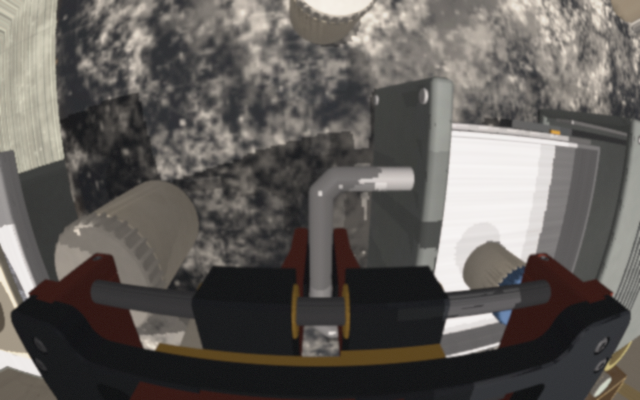

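View pics/scene6.png

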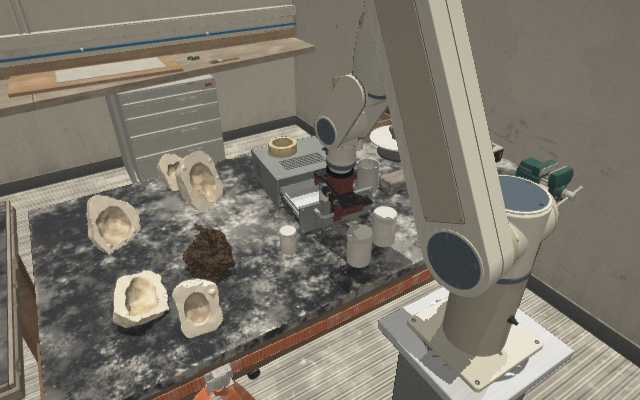

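The tray snapped out: pull force fell to 0 and travel is about 159 mm. The wrist view shows the inside of the tray, with the shorter, blue-lidded jar at (500,280). I push back lightly to confirm the lock, which also takes out some tool tilt.

>>> send_rows:
  rows:
    - [2,0,5,0]
    - [1,0,5,0]
    - [1,0,5,0]
    - [0,0,5,0]
    - [0,0,5,0]
    - [0,0,4,0]

```text
t: 14.18
ee_pos: [483.8, 69.5, 67.1]
orientation: [0.055, 1.496, -0.056]
ft_force: [-8.7, 3.8, 9.4]
width: 11.2
```

Run:
```python
from h import *
plan([628-155,57+11.5,66],-0.074)
```

```text
t 14.18 pos [483.8  69.5  67.1] w 11.2 F [-8.7  3.8  9.4] q1,q6 [0.13 0.22] jawyaw -0.072 tilt [ 0.074 -0.003 -0.997]
turn 0.002 alt -3.139
shift (after turn) tool [  0.3  -1.8 -10.8]
```

>>> send_rows:
  rows:
    - [-1,0,6,0]
    - [-1,0,6,0]
    - [-1,0,6,0]
    - [0,0,6,0]
    - [0,0,6,0]
    - [0,0,6,0]

```text
t: 14.68
ee_pos: [482.8, 69.4, 66.6]
orientation: [0.056, 1.565, -0.061]
ft_force: [-17.4, 6.3, 21.3]
width: 11.3
```

Run:
```python
from h import *
plan([628-155,57+11.5,66],-0.074)
```

```text
t 14.68 pos [482.8  69.4  66.6] w 11.3 F [-17.4   6.3  21.3] q1,q6 [0.12 0.2 ] jawyaw -0.075 tilt [ 0.005 -0.003 -1.   ]
turn -0.001 alt 3.141
shift (after turn) tool [ 0.5 -1.6 -9.8]
```

The lock holds against 17 N and the tilt is back to about 0. I relieve the load, open and rise.

>>> send_rows:
  rows:
    - [0,0,-3,0]
    - [0,0,0,0]
    - [0,0,0,0]
    - [0,0,0,0]
    - [0,0,0,0]
  fingers: 0.48

```text
t: 15.1
ee_pos: [476.3, 69.8, 66.9]
orientation: [0.055, 1.569, -0.06]
ft_force: [-0.1, 0.2, 0.4]
width: 40.2
```

>>> send_rows:
  rows:
    - [-8,0,0,0]
    - [-15,0,0,0]
    - [-20,0,0,0]
    - [-25,0,0,0]
    - [-25,0,0,0]
    - [-25,0,0,0]
    - [-15,0,0,0]
    - [0,0,0,0]

```text
t: 15.77
ee_pos: [476.1, 69.5, 207.9]
orientation: [0.055, 1.571, -0.062]
ft_force: [0.9, 0.6, -0.2]
width: 42.0
```

Run:
```python
from h import *
plan([492,220,165],-0.074)
snap('wrist','wrist7');snap('top','top7')
```

```text
t 15.77 pos [476.1  69.5 207.9] w 42.0 F [ 0.9  0.6 -0.2] q1,q6 [0.12 0.2 ] jawyaw -0.074 tilt [-0.001 -0.004 -1.   ]
turn -0.0 alt 3.141
shift (after turn) tool [ 42.2 151.5   4.8]
```

View pics/wrist7.png

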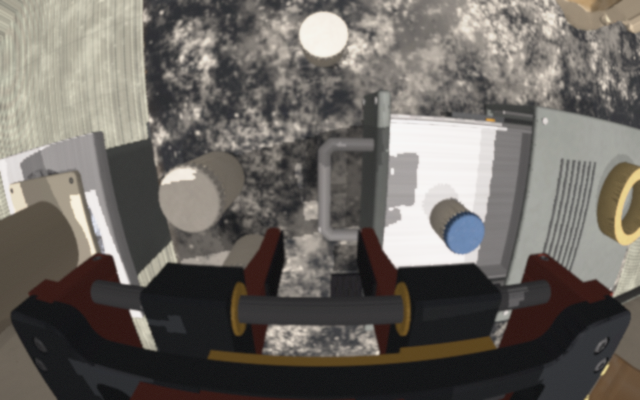

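View pics/top7.png

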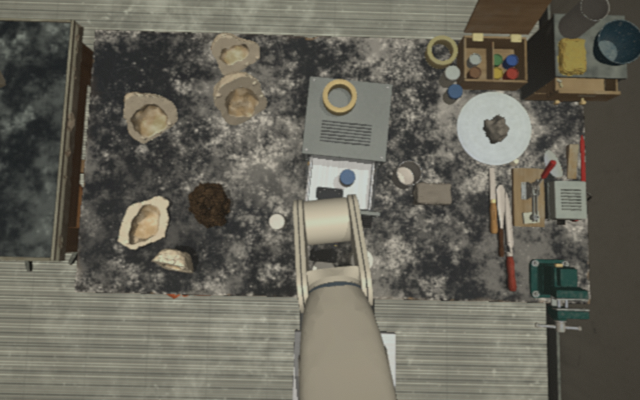

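Run:
```python
from h import *
d=dict(np.load('top7.npz'));w=dict(np.load('wrist7.npz'))
h=cv2.cvtColor(d['img'],cv2.COLOR_RGB2HSV)
m=((h[...,0]>95)&(h[...,0]<125)&(h[...,1]>80)).astype(np.uint8);m[:165]=0;m[195:]=0;m[:,:330]=0;m[:,365:]=0
y,x=np.nonzero(m);print(len(x),x.mean(),y.mean());S=onz(d,x.mean(),y.mean(),84);print('short top cam',S.round(1))
h=cv2.cvtColor(w['img'],cv2.COLOR_RGB2HSV)
m=((h[...,0]>95)&(h[...,0]<125)&(h[...,1]>80)).astype(np.uint8);m[:190]=0;m[270:]=0;m[:,:430]=0;m[:,500:]=0
y,x=np.nonzero(m);print(len(x));S2=wray(w,x.mean(),y.mean(),84);print('short wrist',S2.round(1))
print('tall wrist',wray(w,323.5,36,72).round(1),'top',onz(d,277,221.5,72).round(1))
for u,v in[(377,95),(388,95),(368,235)]:print('panel top',wray(w,u,v,106).round(1))
for u,v in[(325,150),(323,235)]:print('bar',wray(w,u,v,85).round(1))
print('pad front', wray(w,332,275,80).round(1), wray(w,332,297,80).round(1))
# tray frame: travel
c,s=np.cos(-.074),np.sin(-.074);X=np.array([c,s]);Y=np.array([-s,c])
panel0=np.array([671,21.5]) # panel front centre est. before
tf=panel0-150*X+12*X
for P in(S,S2):
    q=P[:2]-tf;print('in tray',q@X,q@Y)
for g in [(75,45),(75,50),(75,55),(80,50)]: print(g,(tf+g[0]*X+g[1]*Y).round(1))
```

```text
45 345.35555555555555 176.11111111111111
short top cam [630.8  12.9  84. ]
1187
short wrist [628.6  10.6  84. ]
tall wrist [490.6 216.8  72. ] top [488.4 216.7  72. ]
panel top [531.3 155.1 106. ]
panel top [540.9 154.8 106. ]
panel top [518.6  28.3 106. ]
bar [483.9 107.4  85. ]
bar [476.   22.5  85. ]
pad front [482.3 -27.9  80. ] [480.6 -57.2  80. ]
in tray 98.52200761163053 -11.51083111534054
in tray 96.47498756408928 -14.007667575614349
(75, 45) [611.5  71. ]
(75, 50) [611.9  76. ]
(75, 55) [612.2  81. ]
(80, 50) [616.9  75.7]
```

The top view shows the shorter jar's blue lid at (345,176). Top and wrist agree on it within about 2 mm, at tray (96,-13), so I'll place the tall jar at tray (70,+54). That is world (609,80). First I fetch it.

>>> send_rows:
  rows:
    - [0,15,0,0]
    - [0,25,1,0]
    - [0,25,1,0]
    - [0,25,1,0]
    - [0,25,1,0]
    - [0,18,0,0]
    - [0,8,0,0]
    - [0,0,0,0]
    - [0,0,0,0]
  fingers: 1

```text
t: 16.62
ee_pos: [482.5, 211.8, 190.8]
orientation: [0.051, 1.594, -0.071]
ft_force: [0.4, -0.1, -0.3]
width: 87.6
```

Run:
```python
from h import *
plan([491.5,219,46],-0.074)
```

```text
t 16.62 pos [482.5 211.8 190.8] w 87.6 F [ 0.4 -0.1 -0.3] q1,q6 [0.39 0.47] jawyaw -0.077 tilt [-0.024 -0.012 -1.   ]
turn -0.003 alt 3.138
shift (after turn) tool [144.5   9.8  11.9]
```

>>> send_rows:
  rows:
    - [8,4,5,0]
    - [15,4,3,0]
    - [18,0,0,0]
    - [18,0,0,0]
    - [15,0,0,0]
    - [8,0,0,0]
    - [0,0,0,0]
    - [0,0,0,0]

```text
t: 17.28
ee_pos: [490.1, 211.2, 101.1]
orientation: [0.055, 1.596, -0.079]
ft_force: [0.3, 0.4, 0.1]
width: 87.5
```

Run:
```python
from h import *
plan([491.5,219,46],-0.074)
```

```text
t 17.28 pos [490.1 211.2 101.1] w 87.5 F [0.3 0.4 0.1] q1,q6 [0.39 0.47] jawyaw -0.085 tilt [-0.027 -0.014 -1.   ]
turn -0.011 alt 3.131
shift (after turn) tool [55.   8.7  2.2]
```

>>> send_rows:
  rows:
    - [4,4,1,0]
    - [10,4,1,0]
    - [12,2,0,0]
    - [12,0,0,0]
    - [8,0,0,0]
    - [4,0,0,0]
    - [0,0,0,0]
    - [0,0,0,0]

```text
t: 17.95
ee_pos: [494.5, 222.5, 48.4]
orientation: [0.057, 1.591, -0.077]
ft_force: [0.1, -0.3, -1.0]
width: 87.8
```

Run:
```python
from h import *
plan([491.5,219,46],-0.074)
```

```text
t 17.95 pos [494.5 222.5  48.4] w 87.8 F [ 0.1 -0.3 -1. ] q1,q6 [0.4  0.49] jawyaw -0.085 tilt [-0.022 -0.012 -1.   ]
turn -0.011 alt 3.13
shift (after turn) tool [ 2.5 -3.6 -2.7]
```

>>> send_rows:
  rows:
    - [2,-3,-3,0]
    - [1,0,0,0]
    - [0,0,0,0]
    - [0,0,0,0]

```text
t: 18.28
ee_pos: [491.4, 219.7, 46.2]
orientation: [0.057, 1.589, -0.076]
ft_force: [-0.2, 0.2, -0.3]
width: 87.8
```

>>> send_rows:
  rows:
    - [0,0,0,0]
    - [0,0,0,0]
    - [0,0,0,0]
    - [0,0,0,0]
    - [0,0,0,0]
    - [0,0,0,0]
    - [0,0,0,0]
    - [0,0,0,0]
  fingers: 0

```text
t: 18.95
ee_pos: [492.1, 219.9, 47.3]
orientation: [0.058, 1.587, -0.076]
ft_force: [0.0, -0.3, -0.5]
width: 48.3
```

>>> send_rows:
  rows:
    - [-8,0,0,0]
    - [-15,0,0,0]
    - [-20,0,0,0]
    - [-20,0,0,0]
    - [-20,0,0,0]
    - [-15,0,0,0]
    - [-8,0,0,0]
    - [0,0,0,0]
    - [0,0,0,0]

```text
t: 19.7
ee_pos: [492.5, 220.3, 159.4]
orientation: [0.057, 1.591, -0.077]
ft_force: [-0.2, -0.6, -0.7]
width: 47.8
```

Run:
```python
from h import *
plan([609,81,150],-0.074)
snap('wrist','wrist8')
```

```text
t 19.7 pos [492.5 220.3 159.4] w 47.8 F [-0.2 -0.6 -0.7] q1,q6 [0.4  0.49] jawyaw -0.085 tilt [-0.022 -0.012 -1.   ]
turn -0.011 alt 3.13
shift (after turn) tool [   8.6 -130.2  126.7]
```

View pics/wrist8.png

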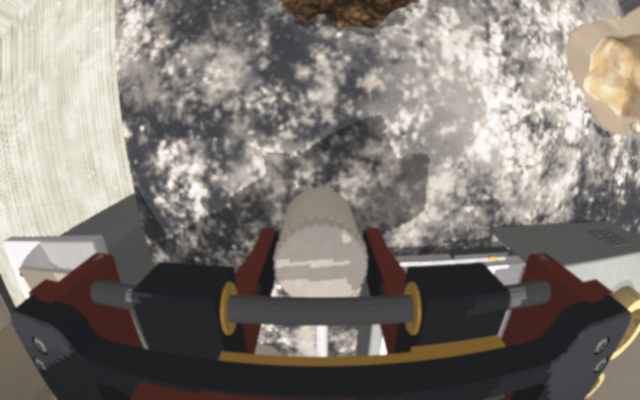

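The jar is held, at px (320,240). I go up a bit more to clear the panel top, then over.

>>> send_rows:
  rows:
    - [-12,0,0,0]
    - [-15,-5,5,0]
    - [-5,-15,15,0]
    - [-2,-22,22,0]
    - [-2,-22,22,0]
    - [-2,-22,22,0]
    - [-2,-20,20,0]
    - [0,-10,10,0]
    - [0,0,0,0]
    - [0,0,0,0]

```text
t: 20.58
ee_pos: [598.7, 89.9, 195.8]
orientation: [0.051, 1.605, -0.079]
ft_force: [-1.1, 0.5, -0.5]
width: 48.3
```

Run:
```python
from h import *
plan([609,81,71],-0.074)
```

```text
t 20.58 pos [598.7  89.9 195.8] w 48.3 F [-1.1  0.5 -0.5] q1,q6 [0.13 0.22] jawyaw -0.083 tilt [-0.036 -0.016 -0.999]
turn -0.009 alt 3.133
shift (after turn) tool [124.5  -5.8  15.3]
```

>>> send_rows:
  rows:
    - [0,-4,8,0]
    - [8,-2,5,0]
    - [15,0,2,0]
    - [15,0,1,0]
    - [12,0,0,0]
    - [6,0,0,0]
    - [0,0,0,0]
    - [0,0,0,0]

```text
t: 21.25
ee_pos: [609.4, 86.6, 133.7]
orientation: [0.046, 1.611, -0.073]
ft_force: [0.5, 0.7, -1.7]
width: 48.0
```

Run:
```python
from h import *
plan([609,81,71],-0.074)
snap('wrist','wrist9');snap('top','top9')
```

```text
t 21.25 pos [609.4  86.6 133.7] w 48.0 F [ 0.5  0.7 -1.7] q1,q6 [0.13 0.21] jawyaw -0.076 tilt [-0.041 -0.016 -0.999]
turn -0.002 alt 3.139
shift (after turn) tool [62.7 -4.4  2.6]
```

View pics/wrist9.png

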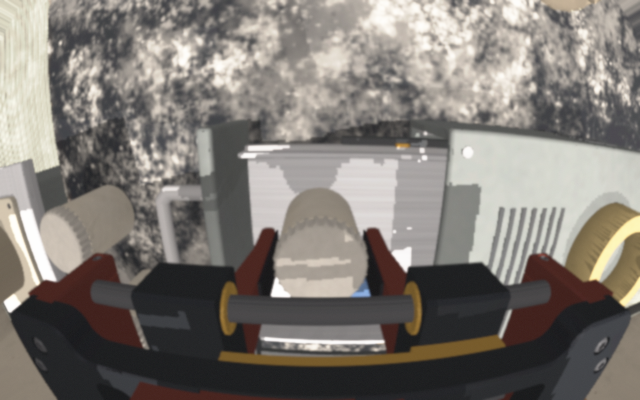

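The jar at (320,250) hangs over the open tray, between the panel at columns 200–250 and the roof edge at column 450. I check the left wall and panel distances.

Run:
```python
from h import *
w=dict(np.load('wrist9.npz'))
print('wall top',wray(w,340,150,52).round(1),wray(w,340,146,52).round(1),'panel top back',wray(w,212,160,106).round(1),'roof edge',wray(w,450,160,112).round(1),'bar',wray(w,168,200,85).round(1))
```

```text
wall top [625.6 128.5  52. ] [625.8 131.7  52. ] panel top back [541.6 137.1 106. ] roof edge [693.9 128.3 112. ] bar [488.  105.9  85. ]
```

>>> send_rows:
  rows:
    - [5,-3,2,0]
    - [10,-2,1,0]
    - [12,0,1,0]
    - [12,0,0,0]
    - [8,0,0,0]
    - [4,0,0,0]
    - [0,0,0,0]
    - [0,0,0,0]

```text
t: 22.02
ee_pos: [612.4, 79.5, 79.0]
orientation: [0.047, 1.607, -0.074]
ft_force: [-0.4, 0.3, -0.9]
width: 48.6
```

Run:
```python
from h import *
plan([609,81,69],-0.074)
```

```text
t 22.02 pos [612.4  79.5  79. ] w 48.6 F [-0.4  0.3 -0.9] q1,q6 [0.12 0.2 ] jawyaw -0.077 tilt [-0.038 -0.015 -0.999]
turn -0.003 alt 3.139
shift (after turn) tool [10.1  1.4 -3.2]
```

>>> send_rows:
  rows:
    - [4,1,-2,0]
    - [3,0,0,0]
    - [2,0,0,0]
    - [1,0,0,0]
    - [0,0,0,0]
    - [0,0,0,0]

```text
t: 22.52
ee_pos: [611.1, 81.0, 70.0]
orientation: [0.047, 1.604, -0.073]
ft_force: [-0.4, 0.1, -0.8]
width: 47.7
```

Run:
```python
from h import *
plan([609,81,69],-0.074)
```

```text
t 22.52 pos [611.1  81.   70. ] w 47.7 F [-0.4  0.1 -0.8] q1,q6 [0.12 0.2 ] jawyaw -0.076 tilt [-0.035 -0.015 -0.999]
turn -0.002 alt 3.139
shift (after turn) tool [ 1.  -0.2 -2. ]
```

>>> send_rows:
  rows:
    - [1.5,0,0,0]
    - [0.5,0,0,0]
    - [0,0,0,0]

```text
t: 22.77
ee_pos: [612.0, 81.2, 69.7]
orientation: [0.047, 1.602, -0.073]
ft_force: [0.8, -0.2, -1.8]
width: 48.2
```

>>> send_rows:
  rows:
    - [0,0,0,0]
    - [0,0,0,0]
    - [0,0,0,0]
    - [0,0,0,0]
    - [0,0,0,0]
  fingers: 0.8

```text
t: 23.18
ee_pos: [612.5, 81.2, 69.6]
orientation: [0.048, 1.601, -0.072]
ft_force: [-0.1, -0.1, 0.5]
width: 70.2
```

>>> send_rows:
  rows:
    - [-8,0,0,0]
    - [-15,0,0,0]
    - [-20,0,0,0]
    - [-20,0,0,0]
    - [-20,0,0,0]
    - [-15,0,0,0]
    - [-8,0,0,0]
    - [0,0,0,0]
    - [0,0,0,0]

```text
t: 23.93
ee_pos: [615.5, 82.7, 182.6]
orientation: [0.047, 1.602, -0.073]
ft_force: [-0.9, 0.5, -0.7]
width: 70.4
```

Run:
```python
from h import *
plan([500,-45,150],-0.074)
snap('wrist','wrist10');snap('scene','scene10')
```

```text
t 23.93 pos [615.5  82.7 182.6] w 70.4 F [-0.9  0.5 -0.7] q1,q6 [0.12 0.2 ] jawyaw -0.076 tilt [-0.033 -0.015 -0.999]
turn -0.002 alt 3.139
shift (after turn) tool [  38.3 -135.3 -104.6]
```

View pics/wrist10.png

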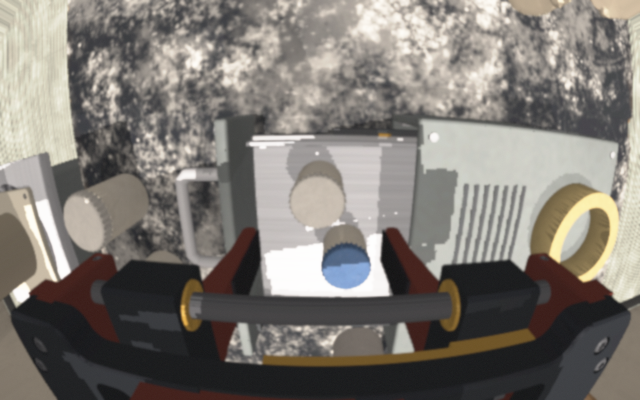

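View pics/scene10.png

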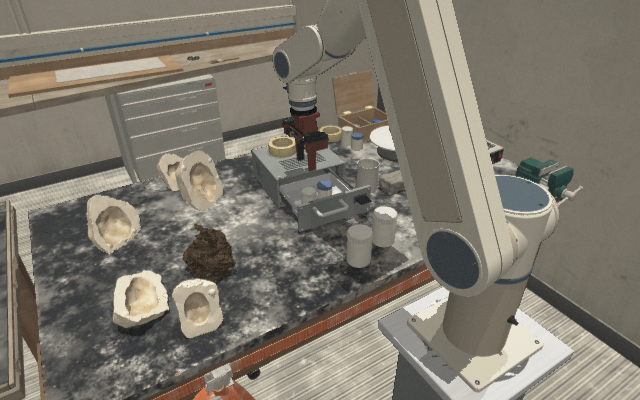

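Both jars stand upright in the tray, the tall one at wrist (318,200) and the short one at (347,265). Next I close the fingers and go over the paddle.

>>> send_rows:
  rows:
    - [0,-12,-10,0]
    - [0,-20,-15,0]
    - [0,-22,-17,0]
    - [0,-22,-17,0]
    - [0,-22,-17,0]
    - [0,-15,-12,0]
    - [0,-8,-6,0]
    - [0,0,0,0]
    - [0,0,0,0]
  fingers: 0

```text
t: 24.78
ee_pos: [502.7, -33.8, 177.4]
orientation: [0.046, 1.62, -0.071]
ft_force: [-0.0, 0.5, 0.2]
width: 13.8
```

Run:
```python
from h import *
w=dict(np.load('wrist10.npz'));print('tall',wray(w,318,201,94).round(1),'short',wray(w,347,266,84).round(1))
plan([498,-45,120],-0.074)
snap('wrist','wrist11');snap('top','top11')
```

```text
tall [611.4  81.4  94. ] short [633.4  10.7  84. ]
t 24.78 pos [502.7 -33.8 177.4] w 13.8 F [-0.   0.5  0.2] q1,q6 [-0.08  0.01] jawyaw -0.075 tilt [-0.05  -0.014 -0.999]
turn -0.001 alt 3.141
shift (after turn) tool [ 57.7 -10.5  -1.1]
```

View pics/wrist11.png

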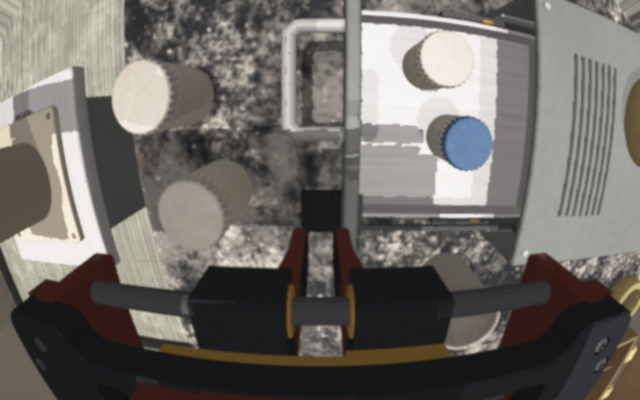

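The paddle is the black square at (302–340, 190–228), both jars upright in the tray at (445,58) and (468,143).

Run:
```python
from h import *
w=dict(np.load('wrist11.npz'));P=[wray(w,u,v,80) for u,v in((302,191),(340,191),(302,229),(340,229))]
for p in P: print(p.round(1))
print('c',np.mean(P,0).round(1)); print('panel top front',wray(w,345,210,106).round(1))
```

```text
[483.  -27.9  80. ]
[516.2 -29.9  80. ]
[479.7 -63.9  80. ]
[514.3 -65.7  80. ]
c [498.3 -46.9  80. ]
panel top front [519.4 -38.4 106. ]
```

>>> send_rows:
  rows:
    - [4,-4,0,0]
    - [10,-4,0,0]
    - [15,0,0,0]
    - [15,0,0,0]
    - [12,0,0,0]
    - [6,0,0,0]
    - [0,0,0,0]
    - [0,0,0,0]

```text
t: 25.55
ee_pos: [503.7, -40.5, 109.3]
orientation: [0.041, 1.617, -0.066]
ft_force: [-0.5, 0.1, -0.3]
width: 0.5
```

Run:
```python
from h import *
plan([497,-46,90],-0.074)
```

```text
t 25.55 pos [503.7 -40.5 109.3] w 0.5 F [-0.5  0.1 -0.3] q1,q6 [-0.09 -0.01] jawyaw -0.068 tilt [-0.048 -0.014 -0.999]
turn 0.006 alt -3.135
shift (after turn) tool [19.6 -5.6 -5.4]
```

>>> send_rows:
  rows:
    - [0,-5,-6,0]
    - [4,-1,-1,0]
    - [6,0,-1,0]
    - [4,0,0,0]
    - [0,0,0,0]
    - [0,0,0,0]

```text
t: 26.05
ee_pos: [495.2, -47.0, 96.1]
orientation: [0.04, 1.614, -0.066]
ft_force: [-0.5, 0.3, -0.0]
width: 0.0
```

Run:
```python
from h import *
plan([497,-46,83],-0.074)
```

```text
t 26.05 pos [495.2 -47.   96.1] w 0.0 F [-0.5  0.3 -0. ] q1,q6 [-0.11 -0.02] jawyaw -0.068 tilt [-0.044 -0.015 -0.999]
turn 0.006 alt -3.135
shift (after turn) tool [13.   1.3  2.3]
```

Now press down through the paddle's travel.

>>> send_rows:
  rows:
    - [6,0,0,0]
    - [8,0,0,0]
    - [7,0,0,0]
    - [5,0,0,0]
    - [4,0,0,0]
    - [3,0,0,0]

```text
t: 26.55
ee_pos: [502.5, -48.4, 67.4]
orientation: [0.039, 1.597, -0.067]
ft_force: [-2.2, 3.5, 52.0]
width: 0.5
```

Run:
```python
from h import *
plan([497,-46,69],-0.074)
```

```text
t 26.55 pos [502.5 -48.4  67.4] w 0.5 F [-2.2  3.5 52. ] q1,q6 [-0.11 -0.02] jawyaw -0.067 tilt [-0.027 -0.017 -0.999]
turn 0.007 alt -3.135
shift (after turn) tool [-1.5  1.9 -5.7]
```

>>> send_rows:
  rows:
    - [0.5,0,3,0]
    - [1,0,5,0]
    - [1,0,7,0]
    - [1,0,8,0]
    - [1,0,8,0]
    - [1,0,8,0]

```text
t: 27.05
ee_pos: [548.3, -51.5, 68.8]
orientation: [0.038, 1.584, -0.067]
ft_force: [-2.8, 0.3, 16.1]
width: 0.7
```

Run:
```python
from h import *
plan([646,-57,69],-0.074)
```

```text
t 27.05 pos [548.3 -51.5  68.8] w 0.7 F [-2.8  0.3 16.1] q1,q6 [-0.1  -0.02] jawyaw -0.067 tilt [-0.014 -0.018 -1.   ]
turn 0.007 alt -3.135
shift (after turn) tool [-1.5  1.7 97.8]
```

The tray has left its lock and moves freely. I push on home gently.

>>> send_rows:
  rows:
    - [0.3,0,8,0]
    - [0.3,0,8,0]
    - [0.3,0,8,0]
    - [0.3,0,8,0]
    - [0.3,0,8,0]
    - [0.3,0,8,0]
    - [0.3,0,8,0]
    - [0.3,0,7,0]

```text
t: 27.72
ee_pos: [615.3, -56.7, 69.1]
orientation: [0.036, 1.583, -0.068]
ft_force: [-1.5, -0.5, 10.0]
width: 0.7
```

Run:
```python
from h import *
plan([650,-57,69],-0.074)
```

```text
t 27.72 pos [615.3 -56.7  69.1] w 0.7 F [-1.5 -0.5 10. ] q1,q6 [-0.1  -0.02] jawyaw -0.066 tilt [-0.014 -0.019 -1.   ]
turn 0.008 alt -3.134
shift (after turn) tool [-0.3  2.2 34.7]
```

>>> send_rows:
  rows:
    - [0.3,0,7,0]
    - [0.3,0,6,0]
    - [0.3,0,5,0]
    - [0.3,0,5,0]
    - [0.3,0,4,0]
    - [0.3,0,4,0]
    - [0.3,0,3,0]
    - [0,0,3,0]

```text
t: 28.38
ee_pos: [648.0, -59.1, 68.9]
orientation: [0.036, 1.6, -0.067]
ft_force: [-13.6, 1.3, 18.3]
width: 0.8
```

Run:
```python
from h import *
plan([650,-57,69],-0.074)
```

```text
t 28.38 pos [648.  -59.1  68.9] w 0.8 F [-13.6   1.3  18.3] q1,q6 [-0.1  -0.01] jawyaw -0.066 tilt [-0.031 -0.019 -0.999]
turn 0.008 alt -3.133
shift (after turn) tool [-0.2  2.3  1.9]
```

>>> send_rows:
  rows:
    - [0,0,6,0]
    - [0,0,4,0]
    - [0,0,0,0]

```text
t: 28.63
ee_pos: [651.4, -59.0, 69.5]
orientation: [0.036, 1.616, -0.067]
ft_force: [2.0, 0.1, 5.5]
width: 0.8
```

Run:
```python
from h import *
plan([650,-57,69],-0.074)
snap('top','top12');snap('wrist','wrist12')
```

```text
t 28.63 pos [651.4 -59.   69.5] w 0.8 F [2.  0.1 5.5] q1,q6 [-0.1  -0.01] jawyaw -0.066 tilt [-0.047 -0.018 -0.999]
turn 0.008 alt -3.133
shift (after turn) tool [ 0.5  1.9 -1.5]
```

View pics/wrist12.png

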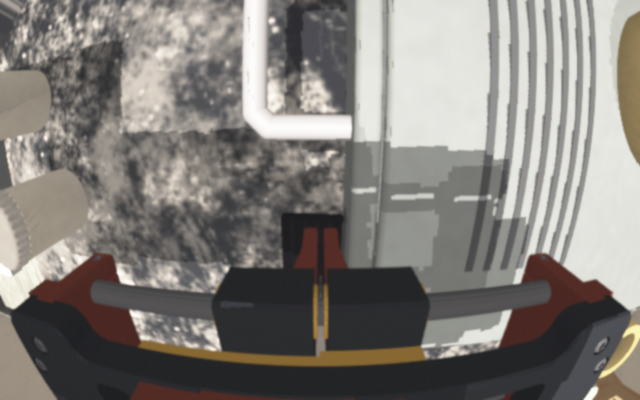

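>>> send_rows:
  rows:
    - [0.3,0,5,0]
    - [0.3,0,6,0]
    - [0.3,0,6,0]
    - [0.3,0,6,0]

```text
t: 29.07
ee_pos: [651.5, -59.0, 69.3]
orientation: [0.038, 1.667, -0.066]
ft_force: [-25.9, 2.6, 29.3]
width: 0.3
```

Run:
```python
from h import *
plan([650,-57,69],-0.074)
```

```text
t 29.07 pos [651.5 -59.   69.3] w 0.3 F [-25.9   2.6  29.3] q1,q6 [-0.1  -0.01] jawyaw -0.066 tilt [-0.098 -0.014 -0.995]
turn 0.008 alt -3.134
shift (after turn) tool [ 0.5  1.9 -1.6]
```

It is hard against the stop, with 26 N and no motion. I back off from the panel, rise and look.

>>> send_rows:
  rows:
    - [0,0,-3,0]
    - [-3,0,-3,0]
    - [-6,0,-2,0]
    - [-15,0,-3,0]
    - [-20,0,-5,0]
    - [-25,0,-10,0]
    - [-25,0,-15,0]
    - [-20,0,-15,0]
    - [0,0,-8,0]
    - [0,0,0,0]

```text
t: 29.9
ee_pos: [595.4, -52.6, 195.0]
orientation: [0.038, 1.673, -0.066]
ft_force: [-0.2, -0.5, -0.6]
width: 0.2
```

>>> send_rows:
  rows:
    - [-20,-5,-20,0]
    - [-30,-15,-20,0]
    - [-30,-20,-20,0]
    - [-20,-20,-20,0]
    - [0,-30,-10,0]
    - [0,-30,0,0]
    - [0,-30,0,0]
    - [0,-15,0,0]
    - [0,0,0,0]
    - [0,0,0,0]

```text
t: 30.73
ee_pos: [501.6, -215.3, 303.8]
orientation: [0.036, 1.684, -0.062]
ft_force: [-0.0, 0.6, 0.3]
width: 0.4
```

Run:
```python
from h import *
plan([500,-45,69],-0.074)
d=snap('top','top13');snap('scene','scene13');snap('wrist','wrist13')
cv2.imwrite('pics/topz13.png',cv2.resize(cv2.cvtColor(d['img'],cv2.COLOR_RGB2BGR)[70:220,280:470],None,fx=4,fy=4,interpolation=cv2.INTER_CUBIC))
```

```text
t 30.73 pos [ 501.6 -215.3  303.8] w 0.4 F [-0.   0.6  0.3] q1,q6 [-0.4  -0.32] jawyaw -0.063 tilt [-0.114 -0.013 -0.993]
turn 0.011 alt -3.131
shift (after turn) tool [231.3 174.7  12.5]
```

View pics/topz13.png

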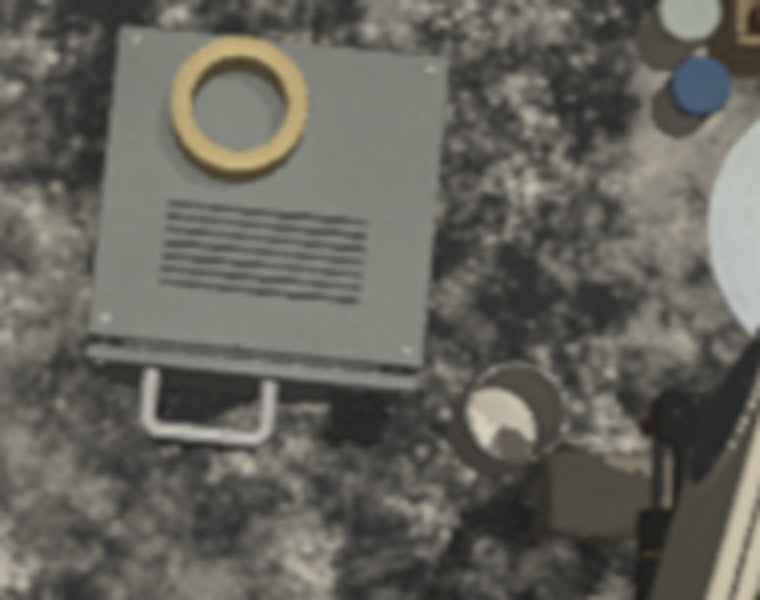

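View pics/scene13.png

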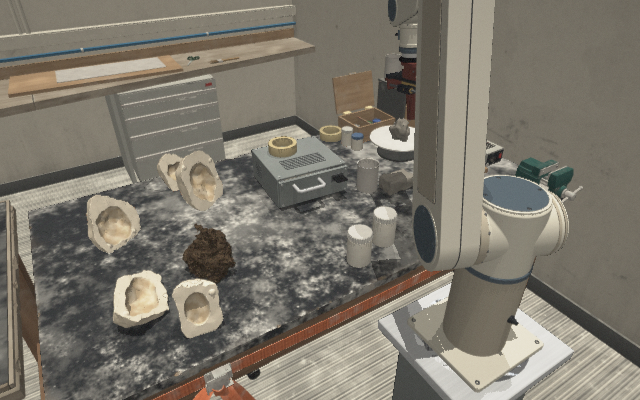

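Run:
```python
from h import *
a=dict(np.load('top0.npz'));b=dict(np.load('top13.npz'))
ga=cv2.cvtColor(a['img'],cv2.COLOR_RGB2GRAY).astype(np.float32);gb=cv2.cvtColor(b['img'],cv2.COLOR_RGB2GRAY).astype(np.float32)
def edge(g,u,r0,r1):return g[r0:r1,u-1:u+2].mean(1).round(0)
for u in(325,333,341): print(u,edge(ga,u,155,185),edge(gb,u,155,185),sep='\n')
d,g=b,gb
s0=dict(np.load('scene0.npz'));s1=dict(np.load('scene13.npz'))
A=cv2.cvtColor(s0['img'],cv2.COLOR_RGB2GRAY).astype(np.float32);B=cv2.cvtColor(s1['img'],cv2.COLOR_RGB2GRAY).astype(np.float32)
for n,(r0,r1,c0,c1) in dict(handle=(174,196,290,330),roof=(140,175,265,335),table=(215,240,270,330)).items():
    pa=A[r0:r1,c0:c1];pb=B[r0-6:r1+6,c0-6:c1+6];m=cv2.matchTemplate(pb,pa,cv2.TM_CCOEFF_NORMED);_,mx,_,l=cv2.minMaxLoc(m);y=m[l[1]-1:l[1]+2,l[0]-1:l[0]+2]
    sx=(y[1,0]-y[1,2])/(2*(y[1,0]-2*y[1,1]+y[1,2]));sy=(y[0,1]-y[2,1])/(2*(y[0,1]-2*y[1,1]+y[2,1]));print(n,mx,l[0]-6+sx,l[1]-6+sy)
```

```text
325
[114.  94.  93. 119. 134. 131.  89.  56.  52.  53.  54.  51.  46.  51.
  55.  53.  49.  48.  50.  52.  96. 162. 191. 163.  97.  50.  61.  74.
  69.  62.]
[111.  94.  99. 115. 128. 132. 109.  67.  50.  51.  53.  51.  46.  50.
  54.  52.  48.  47.  49.  46.  79. 150. 181. 168. 122.  65.  54.  70.
  68.  61.]
333
[133. 107.  95.  98. 126. 139. 130.  82.  53.  53.  54.  54.  52.  53.
  52.  50.  47.  50.  55.  67.  84. 114. 165. 188. 156.  86.  50.  76.
  95. 108.]
[130. 104.  95.  98. 119. 134. 135. 102.  61.  51.  52.  54.  53.  51.
  51.  49.  46.  49.  54.  65.  75.  94. 155. 187. 164. 105.  57.  65.
  91. 106.]
341
[138. 127.  96.  95. 108. 134. 143. 128.  80.  54.  54.  55.  54.  48.
  48.  57.  81. 105. 117. 117. 120. 122. 140. 171. 180. 147.  89.  86.
 133. 153.]
[136. 124.  96.  89.  96. 126. 140. 136.  92.  57.  52.  54.  53.  50.
  43.  54.  79. 104. 114. 110. 116. 116. 122. 160. 187. 159.  99.  80.
 119. 147.]
handle 0.979714572429657 0.16787802 0.126962
roof 0.9931423664093018 0.020668136 0.016528964
table 0.9955025315284729 -0.004902424 -0.0011294201
```

The handle sits about 0.7 mm further out than at the start. That may be drag from the finger on the paddle as I backed off, so I'll give a second push on the bar itself without touching the paddle, then pull back cleanly.

>>> send_rows:
  rows:
    - [0,10,0,0]
    - [10,25,5,0]
    - [20,30,8,0]
    - [25,30,8,0]
    - [25,30,8,0]
    - [20,30,10,0]
    - [10,30,12,0]
    - [0,30,12,0]
    - [0,20,10,0]
    - [0,0,0,0]

```text
t: 31.72
ee_pos: [576.1, 39.1, 176.5]
orientation: [0.028, 1.683, -0.055]
ft_force: [0.3, 0.8, -0.5]
width: 0.5
```

Run:
```python
from h import *
plan([590,57,130],-0.074)
```

```text
t 31.72 pos [576.1  39.1 176.5] w 0.5 F [ 0.3  0.8 -0.5] q1,q6 [0.05 0.11] jawyaw -0.053 tilt [-0.113 -0.014 -0.994]
turn 0.021 alt -3.121
shift (after turn) tool [44.4 19.9 17.7]
```

>>> send_rows:
  rows:
    - [0,8,2,0.02]
    - [10,8,2,0]
    - [20,0,2,0]
    - [20,0,2,0]
    - [20,0,2,0]
    - [15,0,1,0]
    - [8,0,0,0]
    - [0,0,0,0]
    - [0,0,0,0]

```text
t: 32.47
ee_pos: [572.8, 61.1, 76.8]
orientation: [0.032, 1.684, -0.062]
ft_force: [0.2, 0.6, 0.2]
width: 0.3
```

Run:
```python
from h import *
plan([606,57,74],-0.074)
```

```text
t 32.47 pos [572.8  61.1  76.8] w 0.3 F [0.2 0.6 0.2] q1,q6 [0.09 0.15] jawyaw -0.061 tilt [-0.114 -0.016 -0.993]
turn 0.013 alt -3.128
shift (after turn) tool [-0.9 -1.7 33.6]
```

>>> send_rows:
  rows:
    - [-1,0,8,0]
    - [-1,0,8,0]
    - [-1,0,6,0]
    - [-0.5,0,5,0]
    - [0,0,4,0]
    - [0,0,4,0]
    - [0,0,3,0]

```text
t: 33.05
ee_pos: [613.9, 58.8, 80.3]
orientation: [0.033, 1.686, -0.062]
ft_force: [-16.9, 2.2, 14.7]
width: 0.3
```

Run:
```python
from h import *
plan([606,57,74],-0.074)
```

```text
t 33.05 pos [613.9  58.8  80.3] w 0.3 F [-16.9   2.2  14.7] q1,q6 [0.08 0.14] jawyaw -0.061 tilt [-0.116 -0.015 -0.993]
turn 0.013 alt -3.129
shift (after turn) tool [ 7.2 -2.2 -7. ]
```

>>> send_rows:
  rows:
    - [0,0,5,0]
    - [0,0,5,0]

```text
t: 33.22
ee_pos: [613.8, 58.8, 80.3]
orientation: [0.034, 1.71, -0.064]
ft_force: [-18.1, 1.7, 20.2]
width: 0.6
```

>>> send_rows:
  rows:
    - [0,0,-8,0]
    - [0,0,-15,0]
    - [0,0,-20,0]
    - [-10,0,-20,0]
    - [-25,0,-15,0]
    - [-30,0,0,0]
    - [-30,0,0,0]
    - [0,0,0,0]

```text
t: 33.88
ee_pos: [546.1, 65.0, 187.8]
orientation: [0.034, 1.715, -0.064]
ft_force: [1.8, 0.7, -0.1]
width: 0.3
```

>>> send_rows:
  rows:
    - [-10,-15,0,0]
    - [-20,-30,0,0]
    - [-20,-35,0,0]
    - [-20,-35,0,0]
    - [0,-35,0,0]
    - [0,-35,0,0]
    - [0,-35,0,0]
    - [0,-30,0,0]
    - [0,-10,0,0]
    - [0,0,0,0]

```text
t: 34.72
ee_pos: [540.8, -212.4, 268.9]
orientation: [0.028, 1.711, -0.065]
ft_force: [0.3, 0.4, 0.1]
width: 0.5
```

Run:
```python
from h import *
plan([606,57,74],-0.074)
b=snap('top','top14');s=snap('scene','scene14');snap('wrist','wrist14')
g=cv2.cvtColor(b['img'],cv2.COLOR_RGB2GRAY).astype(np.float32)
for u in(325,333,341): print(u,g[155:185,u-1:u+2].mean(1).round(0))
A=cv2.cvtColor(np.load('scene0.npz')['img'],cv2.COLOR_RGB2GRAY).astype(np.float32);B=cv2.cvtColor(s['img'],cv2.COLOR_RGB2GRAY).astype(np.float32)
for n,(r0,r1,c0,c1) in dict(handle=(174,196,290,330),roof=(140,175,265,335)).items():
    pa=A[r0:r1,c0:c1];pb=B[r0-6:r1+6,c0-6:c1+6];m=cv2.matchTemplate(pb,pa,cv2.TM_CCOEFF_NORMED);_,mx,_,l=cv2.minMaxLoc(m);y=m[l[1]-1:l[1]+2,l[0]-1:l[0]+2]
    sx=(y[1,0]-y[1,2])/(2*(y[1,0]-2*y[1,1]+y[1,2]));sy=(y[0,1]-y[2,1])/(2*(y[0,1]-2*y[1,1]+y[2,1]));print(n,mx,l[0]-6+sx,l[1]-6+sy)
```

```text
t 34.72 pos [ 540.8 -212.4  268.9] w 0.5 F [0.3 0.4 0.1] q1,q6 [-0.36 -0.28] jawyaw -0.06 tilt [-0.14  -0.019 -0.99 ]
turn 0.014 alt -3.128
shift (after turn) tool [178.6 278.9  71.7]
325 [109.  97. 121. 132. 118.  73.  50.  51.  53.  52.  49.  49.  53.  54.
  53.  51.  47.  46.  65. 121. 167. 178. 146.  79.  39.  51.  64.  68.
  61.  58.]
333 [130. 105. 108. 127. 135. 116.  71.  50.  52.  53.  51.  46.  48.  51.
  51.  47.  46.  49.  55.  85. 144. 169. 168. 133.  74.  48.  64.  79.
  90.  96.]
341 [135. 122.  99. 119. 137. 140. 111.  69.  52.  53.  53.  51.  43.  45.
  47.  56.  79. 104. 121. 117. 119. 154. 182. 164. 118.  81.  83. 114.
 137. 149.]
handle 0.9002625942230225 -0.43843576 -0.5683421
roof 0.9709321856498718 -0.0551279 -0.06339658
```

View pics/top14.png

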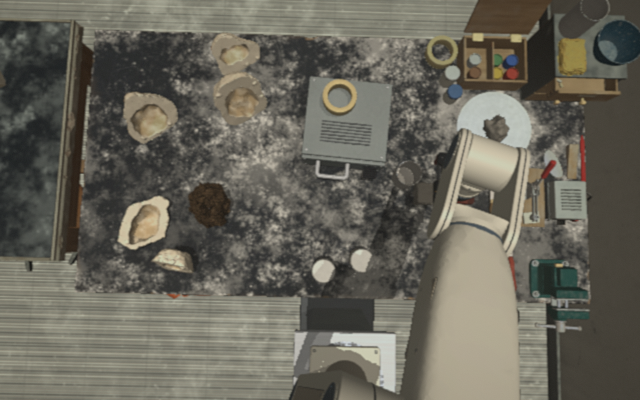

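View pics/scene14.png

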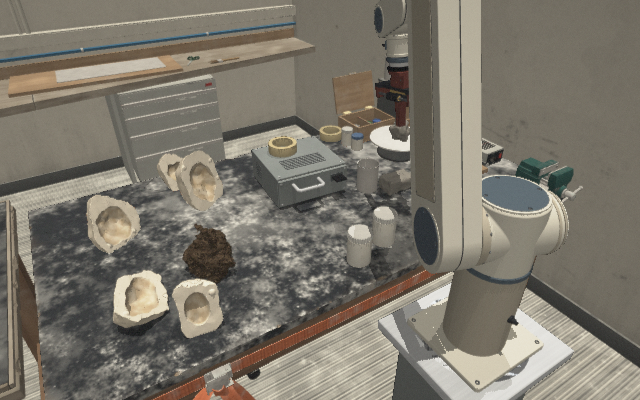

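The tray is shut, with its handle at top px (333,170). The lump, tin and clay are where they began, and the arm is clear at z 269. I hand the job in.

Run:
```python
from workcell import ctrl
print(ctrl.close_job())
```

```text
the job is handed in; nothing more can be done
None
```

The taller jar is in the warming cabinet beside the shorter one, the tray is shut, and I handed the job in at about 35 s of the 70 s allowed. I moved the jar aside first, since it stood in the tray's way, and the two larger look-alikes were left alone.

- **Lock:** I drew the tray out until it snapped, and it held when I pushed back with 17 N.
- **Placing:** The jar went in at about (70, 54) mm on the tray floor. The shorter jar was at about (96, -13) mm, and both were upright in the last view of them, before the tray closed.
- **First push home:** After pressing the paddle and pushing home, the handle stood about 0.7 mm further out than at the start. The finger had dragged the tray back a few millimetres as I withdrew.
- **Second push home:** I pushed again on the bar, and the tray stopped hard at 18 N. The handle is now about 3–4 mm further in than at the start, which fits fully home.
- **Bystanders:** The slag lump, clay block and tin look unmoved in the pictures, by eye.
- **Not checked:** I could not see the jars with the tray closed, so that they still stand upright rests on the gentle push. The arm's tool had also tilted to 0.14 rad by the end, but it was clear of everything.

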